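Bring up the jingle channel and fire its pad

ROBOT

A 6-joint arm with a two-finger parallel gripper is mounted at the origin on the work surface. World frame = base frame: x ahead of the robot, y to its left, z up, the work surface at z = 0. Lengths are in m, angles in rad, forces in N, time in s.
With the tool pointing down it reaches from about 0.425 to 0.95 m from the base axis. Payload 14.7 kg.
Tool frame: the origin (TCP) lies on the centre line of the jaws, within the pads' length; the fingertips stand 22 mm ahead of it and the grasp point (between the pads) lies 3 mm ahead of it; y points along the fingers, x is the direction in which the jaws open and shut, and the axes are right-handed (so a half turn about y gives the same grasp; the last joint's range is limited). The gripper opens to 85 mm and grips with 20 to 120 N. Pads are 22 mm wide; open, the fingers measure 114 mm over their backs; the gripper's body (76 mm by 85 mm) begins 54 mm behind the grasp point. The pads swing forward as they close: fully open they stand 13 mm farther back than shut.
Start: joints at [1.065, 0.48, 1.596, -0, 1.065, -0.047], TCP at [0.288, 0.583, 0.253] pointing down, gripper open.
Joint ranges: [-2.75, 2.75], [-0.82, 2.05], [0.23, 2.67], [-1.56, 4.7], [0.09, 2.69], [-2.92, 2.92]. Speed limits (rad/s): [1.89, 1.89, 2.39, 3.01, 3.01, 3.01].

INTERFACE

Orientations are given as a rotation vector (axis times angle).
In Python, from cell import reach, servo_line, move_joints, move_gripper, wait, ik, observe, snapshot, get_calibration, Unreachable, job_done, recognise, outline_of gives the robot as it stands. The module is installed in compiled form; this text tells all that it offers. Calls block until the motion is done:
- reach(position, orientation): joint-space move of the TCP to a pose.
- servo_line(position, ori=None, v=0.15, force_limit=None): straight line of the TCP; ori=None keeps the orientation; v is the mean speed in m/s. With force_limit (N) it stops when the force on the tool has changed by that much, and returns True; else False.
- move_joints(angles): joint-space move.
- move_gripper(opening, squeeze=None): finger opening in m; squeeze is the grip in N (None keeps the last); returns when the fingers have stopped.
- wait(seconds).
- ik(position, orientation): joint angles nearest the present ones, or None.
- observe(): the state.
- snapshot(name): name is "side" or "top"; returns the picture (480x640x3 uint8, red, green, blue); there is no depth.
- get_calibration(name): a dict with "fx", "fy", "cx", "cy" (pixels), "eye" and "attitude" of the camera in the world. Camera axes: x right, y up, looking along -z (the intrinsics and any distortion apply to the point x, -y, -z); pixel columns grow to the right and rows downward; lengths in m; the calibration is good to about 2 mm. A picture is of the moment at which its call begins. get_calibration takes no time and is no camera call.
A pose or a line that the arm cannot do raises Unreachable and nothing moves.
- job_done(): hands the job in, once; it reports no verdict.
Trained networks look in the newest picture that a camera, given by its name, has taken for a name from the list of things; names that differ only in an ending like _2 or _b are one class to them, and where a whole thing is asked for, a point or a joint stands for the part that bears it (a point fixed in the world has none). Each returns a list of dicts, best first, with "confidence" (0 to 1); they miss things now and then, are a little off and sometimes report something else, mostly with a low value. They report only what shows in the picture. A call takes as long as a camera call.
- recognise(camera, thing): "at" ([x, y, z] in m, in world coordinates, good to about 4 mm: the middle of the surface that is visible of it).
- outline_of(camera, thing): "region" (480x640 bool, what is visible of it).
The state is a dict: "clock": time; "joints": joint angles; "qd": joint speeds; "joint_efforts": joint torques, N m; "eef_pos": TCP position; "tool_rot": TCP orientation; "contact_force": force on the tool from outside, world axes, zero at the start; "torque": the same for the moment, N m; "width": finger opening in m.
Only numpy, scipy, OpenCV 4.12 (cv2) and the standard library are available. Lean on these libraries where they do the work, as an engineer would, in place of code of your own. Each camera call takes 0.05 s, during which the arm holds its last target. There are 200 camera calls.

TASK

Put the jingle on air at the audio console: with a fingertip push the yellow-capped fader all the way up, away from the console's front edge to its end stop; then press the green pad lightly until it gives, and take the hand away. The fader must be up before the pad is pressed. Grip nothing, do not force the controls, and leave the other faders, the other pads and the things lying about as they are.

Things in the scene. Friction and masses are not known exactly. Their poses are not given: they have to be found in the camera images.
- console: Audio console fixed on the table: flat dark deck 260 mm deep (x) by 360 wide (y), 52 high, wooden cheeks to 60. Origin: centre of its underside. x points from front edge (robot side) to rear, y left. Left half: 4 faders, 40 mm apart; right half: 6 lit pads, 3 rows 48 apart in x, 2 columns 52 in y; colours change places. From 55 mm behind centre: knobs (14 above deck) and screen (28 above deck).
- yellow_cap (a point): Centre of the top face of the yellow fader cap, 16 mm above the deck. The cap is 26 mm long (console x), 14 mm wide (console y) and 11 mm tall, with 5 mm of air between it and the deck; it moves with the fader.
- yellow_fader (a joint): Position of the yellow-capped fader in its 60 mm slot, m: 0 fully down (towards the console's front edge), 0.060 fully up at the end stop (towards the rear, console +x). It slides with about 1 N of friction and stays where it is left; the soft cap flexes on its stem by about 0.5 mm per N.
- yellow_fader_unit: The yellow-capped fader with its slot. Origin: on the deck, under the cap's place at the fully-down end; x runs along the slot, towards up. It is fixed in the console.
- green_pad_top (a point): Centre of the top face of the green sample pad, 8 mm above the deck when released. Soft-sprung square key, 34 mm by 34 mm, sides along the console's x and y; 14 mm or more of gap to the next pads.
- green_pad (a joint): How far the green pad is pressed down, m: 0 released, 0.004 fully down. It begins to give at 1 N and is fully down at 6 N; it springs back by itself. It fires in the lower half of its travel.
- green_pad_unit: The green pad with its black bezel. Origin: on the deck under the pad's centre; z up. Fixed in the console.
- white_cap (a point): Centre of the top face of the white fader cap: same shape and slot as the yellow one, 16 mm above the deck; a channel to be left as it is set.
- blue_cap (a point): Centre of the top face of the blue fader cap: same shape and slot as the yellow one, 16 mm above the deck; a channel to be left as it is set.
- grey_cap (a point): Centre of the top face of the grey fader cap: same shape and slot as the yellow one, 16 mm above the deck; a channel to be left as it is set.
- red_pad_unit: The red sample pad, same size and height as the green one; origin on the deck under its centre. Not to be touched.
- blue_pad_unit: The blue sample pad, same size and height as the green one; origin on the deck under its centre. Not to be touched.
- orange_pad_unit: The orange sample pad, same size and height as the green one; origin on the deck under its centre. Not to be touched.
- white_pad_unit: The white sample pad, same size and height as the green one; origin on the deck under its centre. Not to be touched.
- purple_pad_unit: The purple sample pad, same size and height as the green one; origin on the deck under its centre. Not to be touched.
- mug_mid (a point): White mug, 80 mm across and 92 mm tall, loose on the table to the left of the console; point on its axis, half-way up.
- stick_mid (a point): Red memory stick, 54 mm by 19 mm by 9 mm, lying loose on the console's deck near the rear, between the knobs and the screen; its centre.
- reel_mid (a point): Blue wire reel, 60 mm across and 36 mm tall, loose on the table to the right of the console; its centre.
- driver_grip (a point): Screwdriver with an orange handle, lying loose on the table to the right of the reel; point in the middle of its handle.

How it is judged:
On the way, in this order (a step that is already met when the one before it is completed fails the run):
1. the yellow fader is pushed fully up (value of joint yellow_fader above 0.055 m), for 0.1 s.
2. the green pad is pressed through the lower half of its travel (value of joint green_pad above 0.002 m), for 0.05 s.
At the end, for the whole second after the job is handed in: The yellow fader stands within 5 mm of its upper end, the green pad has been pressed at least half-way and has sprung back (less than 1 mm down), the other faders are within 5 mm of where they were, and the mug, memory stick, reel and screwdriver are within 10 mm of where they were (value of joint yellow_fader above 0.055 m and value of joint green_pad below 0.001 m and distance of each of white_cap, blue_cap, grey_cap from where it was at the start of the episode below 0.005 m and distance of each of mug_mid, stick_mid, reel_mid, driver_grip from where it was at the start of the episode below 0.01 m); the robot touches nothing.
It fails at once if the green pad is pressed before the yellow fader is fully up (value of joint green_pad above 0.001 m and value of joint yellow_fader below 0.055 m).
It fails at once if a control is gripped or forced: more than 15 N on the green pad or 20 N on the yellow fader (contact force between anything else and green_pad_unit above 15 N or contact force between anything else and yellow_fader_unit above 20 N).
It fails at once if another pad is touched (more than 1.5 N) (contact force between anything else and red_pad_unit above 1.5 N or contact force between anything else and blue_pad_unit above 1.5 N or contact force between anything else and orange_pad_unit above 1.5 N or contact force between anything else and white_pad_unit above 1.5 N or contact force between anything else and purple_pad_unit above 1.5 N).
It fails at once if another fader is moved by more than 5 mm (distance of any of white_cap, blue_cap, grey_cap from where it was at the start of the episode above 0.005 m).
It fails at once if the mug, memory stick, reel or screwdriver is moved or lifted by more than 10 mm (distance of any of mug_mid, stick_mid, reel_mid, driver_grip from where it was at the start of the episode above 0.01 m).
It also fails if it takes over 42 s, if anything falls off the work surface, if the arm or the gripper's body presses on something with over 40 N, if the wrist force passes 120 N, or if a joint passes its speed limit or range.

## Working session

There is one attempt and no reset: what is moved stays moved. The work goes in short steps, each a Python script; the robot and the scene stay as the last script left them, time stands still between calls to the robot, and variables do not carry over. Pictures are saved under pics/ and viewed, about 8 in all and at most 12, crops included, and the job is handed in when it is done.

```bash
mkdir -p pics
cat > h.py <<'E'
import numpy as np, cv2
from cell import *
from scipy.spatial.transform import Rotation as R
np.set_printoptions(precision=4,suppress=True)
def cam(c):
    k=get_calibration(c); A=np.array(k["attitude"],float)
    A=R.from_rotvec(A).as_matrix() if A.size==3 else A.reshape(3,3)
    return k,A,np.array(k["eye"])
def pix2z(c,u,v,z):
    k,A,e=cam(c); d=A@np.array([(u-k["cx"])/k["fx"],-(v-k["cy"])/k["fy"],-1.])
    return e+d*(z-e[2])/d[2]
def proj(c,p):
    k,A,e=cam(c); q=A.T@(np.array(p)-e)
    return k["cx"]+k["fx"]*q[0]/-q[2], k["cy"]-k["fy"]*q[1]/-q[2]
E
python3 - <<'E'
from h import *
for c in("top","side"):
    im=snapshot(c); cv2.imwrite(f"pics/{c}0.png",im[...,::-1]); print(c,get_calibration(c))
    for t in("yellow_cap","white_cap","blue_cap","grey_cap","green_pad_top","red_pad_unit","blue_pad_unit","orange_pad_unit","white_pad_unit","purple_pad_unit","stick_mid","console"):
        print(t,[(np.array(r["at"]),round(r["confidence"],2)) for r in recognise(c,t)[:2]])
s=observe();print(s["clock"],s["eef_pos"],s["tool_rot"],s["width"])
E
```

```text
top {'fx': 471.6511360200003, 'fy': 471.6511360200003, 'cx': 314.4652555195473, 'cy': 235.95898854131522, 'eye': array([ 0.495 , -0.0259,  0.9196]), 'attitude': array([ 0.137 , -0.1105, -1.5583])}
yellow_cap [(array([0.538 , 0.1796, 0.0686]), 0.59), (array([0.6919, 0.3353, 0.0518]), 0.51)]
white_cap [(array([0.5541, 0.1416, 0.0641]), 0.69)]
blue_cap [(array([ 0.5406, -0.0817,  0.0596]), 0.74), (array([0.5443, 0.0991, 0.0691]), 0.4)]
grey_cap []
green_pad_top [(array([ 0.6336, -0.0291,  0.0641]), 0.76), (array([ 0.5832, -0.0837,  0.0615]), 0.68)]
red_pad_unit [(array([ 0.5376, -0.0804,  0.0601]), 0.6)]
blue_pad_unit [(array([ 0.5857, -0.0292,  0.0598]), 0.69)]
orange_pad_unit [(array([ 0.5822, -0.0799,  0.0611]), 0.98)]
white_pad_unit [(array([ 0.6325, -0.0835,  0.0637]), 0.83), (array([0.7077, 0.0216, 0.0596]), 0.25)]
purple_pad_unit [(array([ 0.5352, -0.0315,  0.0609]), 0.79), (array([ 0.6334, -0.0316,  0.062 ]), 0.3)]
stick_mid [(array([0.7071, 0.0219, 0.0618]), 0.59), (array([0.5405, 0.1808, 0.0675]), 0.33)]
console []
side {'fx': 612.0519058577946, 'fy': 612.0519058577946, 'cx': 
[... 308 characters left out ...]
, 0.0951, 0.0673]), 0.63), (array([ 0.5662, -0.2308,  0.0388]), 0.39)]
grey_cap [(array([0.5651, 0.0569, 0.0684]), 0.52)]
green_pad_top [(array([ 0.6312, -0.0357,  0.0625]), 0.75)]
red_pad_unit [(array([ 0.5372, -0.0888,  0.0576]), 0.79)]
blue_pad_unit [(array([ 0.585 , -0.0336,  0.0578]), 0.83)]
orange_pad_unit [(array([ 0.5841, -0.0919,  0.0573]), 0.79), (array([ 0.5374, -0.037 ,  0.0594]), 0.36)]
white_pad_unit [(array([ 0.6306, -0.0854,  0.0548]), 0.72)]
purple_pad_unit [(array([ 0.5372, -0.0393,  0.0582]), 0.58)]
stick_mid [(array([0.7006, 0.0262, 0.0611]), 0.54)]
console [(array([ 0.6174, -0.0437,  0.0482]), 0.89)]
1.3 [0.2878 0.5828 0.2533] [-1.392  -0.8649  0.8649] 0.0854306712291091
```

View pics/top0.png

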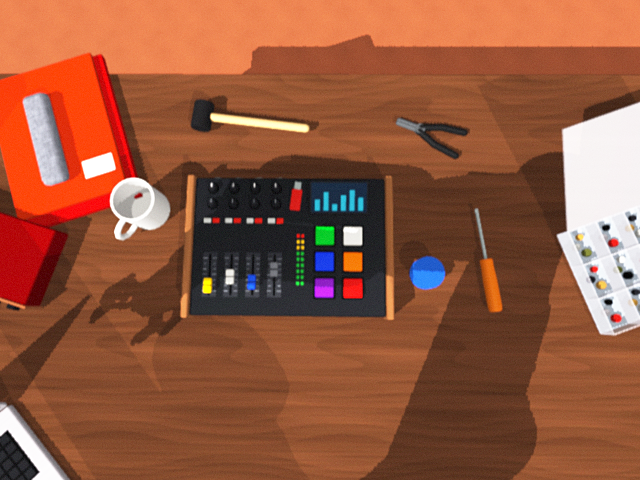

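View pics/side0.png

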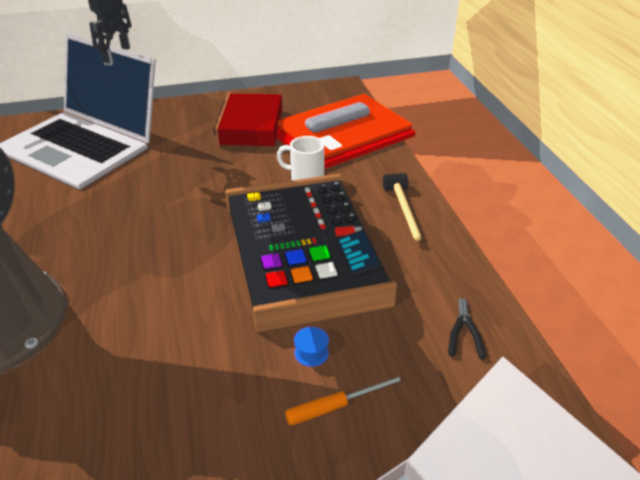

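Run:
```python
from h import *
im=cv2.imread("pics/top0.png")[...,::-1]
s=observe();print(R.from_rotvec(s["tool_rot"]).as_matrix())
for c in("top","side"):
  for n,p in dict(yc=(.54,.177,.068),gp=(.632,-.032,.060)).items(): print(c,n,proj(c,p))
for c,n,z in [("top","yellow_cap",.068),("top","white_cap",.068),("top","blue_cap",.068),("top","green_pad_top",.06),("top","purple_pad_unit",.06),("top","red_pad_unit",.06),("top","white_pad_unit",.06),("side","yellow_cap",.068),("side","green_pad_top",.06),("side","purple_pad_unit",.06),("side","white_pad_unit",.06)]:
  o=outline_of(c,n)
  for r in o[:2]:
    m=r["region"].astype(np.uint8)
    q=cv2.minAreaRect(cv2.findNonZero(m)); print(c,n,round(r["confidence"],2),q,m.sum(),pix2z(c,*q[0],z)[:2])
```

```text
[[ 0.4429 -0.     -0.8966]
 [ 0.8966  0.      0.4429]
 [ 0.     -1.      0.    ]]
top yc (np.float64(209.9886351073735), np.float64(284.63448861369073))
top gp (np.float64(326.06093088088045), np.float64(235.8800540015381))
side yc (np.float64(253.98224541837442), np.float64(196.0190607438439))
side gp (np.float64(318.6987564728638), np.float64(252.64775854298477))
top yellow_cap 0.53 ((207.0, 284.5), (13.0, 8.0), 90.0) 108 [0.5402 0.1824]
top yellow_cap 0.42 ((209.0, 273.5), (43.0, 14.0), 90.0) 608 [0.5601 0.1797]
top white_cap 0.35 ((296.0400085449219, 195.21998596191406), (10.040916442871094, 28.42569351196289), 8.130102157592773) 258 [0.7067 0.0242]
top blue_cap 0.57 ((288.0764465332031, 245.99090576171875), (213.2162628173828, 142.10147094726562), 0.5644721984863281) 23387 [0.6115 0.0372]
top blue_cap 0.46 ((251.0, 281.0), (14.0, 8.0), 90.0) 120 [0.5472 0.103 ]
top green_pad_top 0.69 ((324.0, 235.0), (18.0, 18.0), 90.0) 329 [ 0.6336 -0.0282]
top green_pad_top 0.19 ((324.0, 261.0), (20.0, 20.0), 90.0) 436 [ 0.5854 -0.0285]
top purple_pad_unit 0.91 ((323.5, 287.0), (22.0, 21.0), 9
[... 241 characters left out ...]
90.0) 414 [ 0.6322 -0.0816]
side yellow_cap 0.55 ((254.0, 196.5), (7.0, 12.0), 90.0) 88 [0.5397 0.1752]
side green_pad_top 0.74 ((319.484619140625, 253.37696838378906), (12.775577545166016, 18.48117446899414), 82.87498474121094) 218 [ 0.6329 -0.0345]
side purple_pad_unit 0.86 ((271.41180419921875, 262.1470947265625), (16.492422103881836, 21.10059928894043), 75.96376037597656) 329 [ 0.537  -0.0366]
side white_pad_unit 0.66 ((325.8269348144531, 271.6346130371094), (15.689291000366211, 20.984426498413086), 78.69007110595703) 311 [ 0.6315 -0.0886]
side white_pad_unit 0.65 ((295.52703857421875, 258.16217041015625), (15.289104461669922, 22.029464721679688), 80.53767395019531) 315 [ 0.5845 -0.0368]
```

Top picture: console upright in the image. The yellow cap is at (207,285), leftmost and near its lower end. The green pad is at (324,235), rear-left pad. The side view agrees: cap (254,196), pad (319,253). Both cameras give cap ≈ (0.540, 0.179), pad ≈ (0.633, -0.031), and yaw ≈ 0. Next I'll close the fingers and feel for the deck in front of the fader.

```bash
cat >> h.py <<'E'
ORI=R.from_matrix([[1,0,0],[0,0,1],[0,-1,0]]).as_rotvec()
def st(t=""):
    s=observe(); print(t,round(s["clock"],2),s["eef_pos"],s["contact_force"])
    return s
E
python3 - <<'E'
from h import *
move_gripper(0.0)
reach([.500,.179,.16],ORI); st("above")
servo_line([.500,.179,.095],v=.1); s=st("near"); print(s["width"],s["joints"])
print(servo_line([.500,.179,.064],v=.012,force_limit=3)); st("touch")
for c in("top","side"): cv2.imwrite(f"pics/{c}1.png",snapshot(c)[...,::-1])
a=cv2.imread("pics/top1.png")[170:320,170:380]; b=cv2.imread("pics/side1.png")[140:300,210:410]
cv2.imwrite("pics/c1.png",np.hstack([cv2.resize(a,(400,300)),cv2.resize(b,(400,300))]))
E
```

```text
above 4.32 [0.5001 0.1798 0.1602] [-0.4174 -0.3022 -0.9399]
near 5.12 [0.5002 0.1792 0.0953] [-0.1672  0.4295  1.2648]
2.6638195543937482e-05 [ 0.2869  0.5376  2.003  -0.      0.6006  0.2867]
True
touch 6.75 [0.5    0.179  0.0741] [-0.1289 -0.5126  7.82  ]
```

View pics/c1.png

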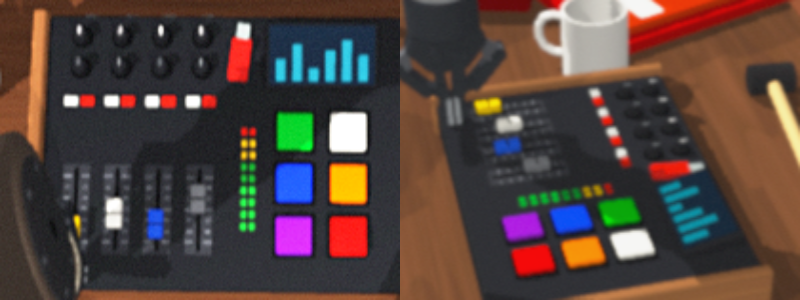

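The deck was felt at TCP z = 0.0741, so the tip is at 0.052 as expected. In the crop the finger stands on the deck right in front of the yellow cap. I'll lift to mid-cap height and push.

Run:
```python
from h import *
servo_line([.500,.179,.0825],v=.05); st("up")
print(servo_line([.625,.179,.0825],v=.025,force_limit=6)); st("stop")
wait(.2); s=st("hold")
for c in("top","side"):
    im=snapshot(c); cv2.imwrite(f"pics/{c}2.png",im[...,::-1])
    print(c,[(np.array(r["at"]),round(r["confidence"],2)) for r in recognise(c,"yellow_cap")[:2]])
a=cv2.imread("pics/top2.png")[170:320,170:380]; b=cv2.imread("pics/side2.png")[140:300,210:410]
cv2.imwrite("pics/c2.png",np.hstack([cv2.resize(a,(400,300)),cv2.resize(b,(400,300))]))
```

```text
up 7.17 [0.5002 0.1791 0.0829] [-0.5386 -0.5807 -0.8958]
True
stop 9.93 [0.5688 0.1788 0.082 ] [-7.0716  2.7058  7.8176]
hold 10.13 [0.5684 0.1788 0.082 ] [-6.0378  2.2966  7.7007]
top []
side [(array([0.598 , 0.1706, 0.0652]), 0.42)]
```

View pics/c2.png

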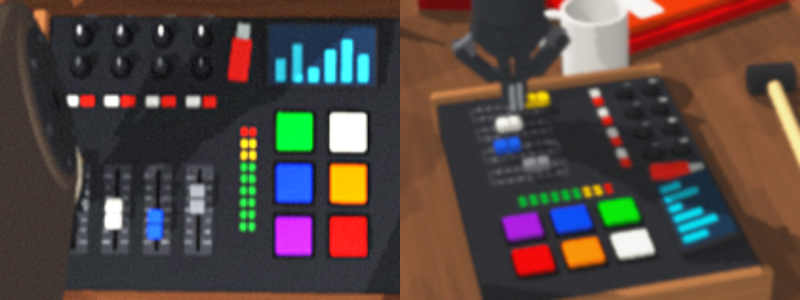

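The cap is visibly at the rear end of its slot, at (537,98) in the right-hand crop. But the upward force of 7.7 N is unexpected, so I'll back off, look at the free reading, and re-push while logging.

Run:
```python
from h import *
servo_line([.558,.179,.0835],v=.04); wait(.2); s=st("free"); print(s["torque"])
for x in (.562,.565,.567,.568,.569,.570,.571):
    hit=servo_line([x,.179,.0835],v=.02,force_limit=10); s=st(f"{x} {hit}")
    if hit or s["contact_force"][0]<-8: break
print(s["torque"])
```

```text
free 10.96 [0.5582 0.179  0.0835] [ 1.0714 -0.29   -0.1166]
[-0.0019 -0.009  -0.0074]
0.562 False 11.31 [0.5622 0.179  0.0835] [-0.2675  0.3946 -0.5637]
0.565 False 11.61 [0.5651 0.179  0.0835] [-0.3459  0.5675  0.4167]
0.567 False 11.86 [0.5671 0.179  0.0836] [-0.708   0.7721  0.4887]
0.568 False 12.11 [0.568  0.179  0.0835] [-1.2489  0.1956  1.7079]
0.569 False 12.36 [0.569  0.179  0.0835] [-0.5322 -0.333   2.8996]
0.57 False 12.61 [0.57   0.179  0.0835] [-1.1267  0.1415  3.3213]
0.571 False 12.86 [0.571  0.179  0.0835] [-1.1285 -0.0217  4.0814]
[ 0.0202  0.268  -0.0351]
```

Run:
```python
from h import *
for c in("top","side"): cv2.imwrite(f"pics/{c}3.png",snapshot(c)[...,::-1])
s=st(); print(s["torque"])
p=s["eef_pos"]; print("tip px",proj("side",p+[0,0,-.022]),proj("side",[.598,.179,.068]))
a=cv2.imread("pics/side2.png")[150:210,230:310]; b=cv2.imread("pics/side3.png")[150:210,230:310]
cv2.imwrite("pics/c3.png",np.hstack([cv2.resize(x,(400,300),interpolation=cv2.INTER_CUBIC) for x in(a,b)]))
```

```text
12.96 [0.571  0.179  0.0835] [-1.726   0.6382  3.5192]
[-0.0236  0.2418  0.039 ]
tip px (np.float64(268.0262135039073), np.float64(195.88005184832656)) (np.float64(279.9540900316888), np.float64(191.68838677223013))
```

View pics/c3.png

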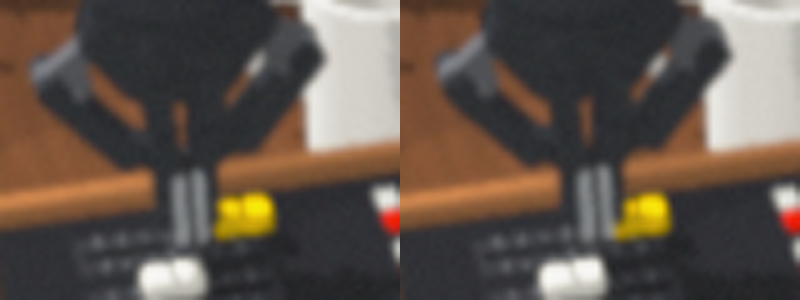

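The finger sits squarely behind the cap, which stays put while the finger's rounded tip starts to ride up. A lower tip should push more horizontally, so I'll back off, drop 4 mm and push again, and measure how far the cap has moved.

Run:
```python
from h import *
def edge(im):
    h=cv2.cvtColor(im,cv2.COLOR_BGR2HSV)[150:215,235:300]; m=cv2.inRange(h,(22,150,110),(35,255,255))
    v,u=np.nonzero(m); u=u+235; v=v+150
    k=u>=np.percentile(u,90); return u[k].mean(),v[k].mean()
servo_line([.558,.179,.0835],v=.04); servo_line([.558,.179,.0790],v=.04); wait(.15); st("free")
print(servo_line([.585,.179,.0790],v=.015,force_limit=6)); wait(.3); s=st("push"); print(s["torque"])
cv2.imwrite("pics/side4.png",snapshot("side")[...,::-1])
for i in(0,2,3,4):
    e=edge(cv2.imread(f"pics/side{i}.png")); print(i,e,pix2z("side",*e,.066))
```

```text
free 13.84 [0.558  0.179  0.0789] [0.3084 0.5471 0.3683]
True
push 15.02 [0.5662 0.1787 0.0781] [-4.0788  0.151   0.6009]
[-0.0212  0.7959  0.0198]
0 (np.float64(259.3636363636364), np.float64(196.1818181818182)) [0.5516 0.1763 0.066 ]
2 (np.float64(283.46153846153845), np.float64(192.23076923076923)) [0.6055 0.1779 0.066 ]
3 (np.float64(282.42857142857144), np.float64(192.5)) [0.6031 0.1774 0.066 ]
4 (np.float64(283.4166666666667), np.float64(192.0)) [0.6056 0.1788 0.066 ]
```

Run:
```python
from h import *
print(servo_line([.575,.179,.0790],v=.01,force_limit=5)); wait(.2); st("push2")
servo_line([.555,.179,.0790],v=.05); servo_line([.555,.179,.14],v=.15); st("clear")
for c in("top","side"):
    cv2.imwrite(f"pics/{c}5.png",snapshot(c)[...,::-1])
    print(c,[(np.array(r["at"]),round(r["confidence"],2)) for r in recognise(c,"yellow_cap")[:2]])
servo_line([.633,-.0315,.14],v=.15); servo_line([.633,-.0315,.095],v=.08); wait(.2); st("above pad")
for c in("top","side"): cv2.imwrite(f"pics/{c}6.png",snapshot(c)[...,::-1])
a=cv2.imread("pics/top6.png")[170:320,170:380]; b=cv2.imread("pics/side6.png")[160:310,220:420]
cv2.imwrite("pics/c6.png",np.hstack([cv2.resize(a,(400,300)),cv2.resize(b,(400,300))]))
```

```text
True
push2 15.77 [0.5675 0.1785 0.0776] [-7.3207  0.2935  4.3439]
clear 16.73 [0.555  0.179  0.1398] [-0.5999 -0.5476  0.2334]
top [(array([0.5912, 0.1778, 0.0698]), 0.4)]
side []
above pad 19.49 [ 0.6334 -0.0315  0.0955] [ 0.4477 -0.0185  0.2153]
```

View pics/c6.png

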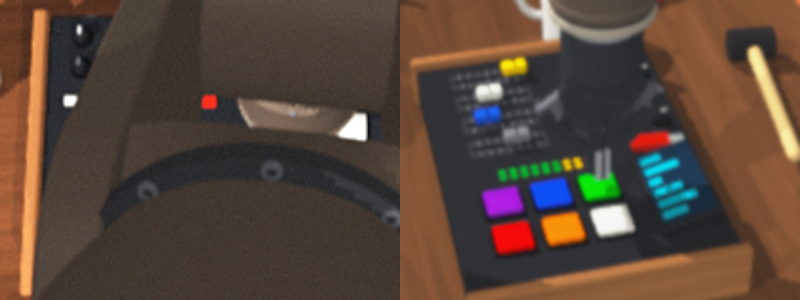

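The yellow cap is at the upper end of its slot, at (513,66) in the right crop. A second push gave 7.3 N after 1.3 mm more, so it's on a hard stop. The finger hovers over the green pad at (602,178). Now I'll press it.

Run:
```python
from h import *
servo_line([.633,-.0315,.086],v=.04); wait(.2); st("pre")
for z in(.0820,.0805,.0795,.0788,.0782,.0776,.077):
    hit=servo_line([.633,-.0315,z],v=.006,force_limit=6); wait(.1); s=st(f"{z} {hit}")
    if hit or s["contact_force"][2]>4.6: break
```

```text
pre 20.17 [ 0.6331 -0.0315  0.0861] [0.3462 0.4155 0.8263]
0.082 False 21.08 [ 0.633  -0.0315  0.0821] [-0.5474 -0.7577  0.9762]
0.0805 False 21.58 [ 0.633  -0.0315  0.0806] [-1.3554  0.3473  2.7866]
0.0795 False 22.0 [ 0.633  -0.0315  0.0795] [-1.384   0.1988  4.3036]
0.0788 False 22.37 [ 0.633  -0.0315  0.0788] [-0.7778 -0.2195  4.8124]
```

Run:
```python
from h import *
servo_line([.633,-.0315,.0782],v=.006,force_limit=6); wait(.1); st("deep")
servo_line([.633,-.0315,.15],v=.12)
servo_line([.50,.10,.25],v=.2); reach([.30,.40,.28],ORI); wait(.2); st("away")
for c in("top","side"):
    cv2.imwrite(f"pics/{c}7.png",snapshot(c)[...,::-1])
    for t in("yellow_cap","white_cap","blue_cap","grey_cap","stick_mid"):
        print(c,t,[(np.array(r["at"]),round(r["confidence"],2)) for r in recognise(c,t)[:2]])
a=cv2.imread("pics/top7.png")[150:330,110:350]; b=cv2.imread("pics/side7.png")[140:380,210:530]
cv2.imwrite("pics/c7.png",np.hstack([cv2.resize(a,(400,300)),cv2.resize(b,(400,300))]))
```

```text
deep 22.72 [ 0.633  -0.0315  0.0783] [-1.0501  0.046   6.5582]
away 26.23 [0.3007 0.3994 0.2799] [-0.0677 -0.8532 -0.6038]
top yellow_cap [(array([0.5897, 0.1798, 0.0684]), 0.67)]
top white_cap []
top blue_cap [(array([0.5466, 0.0989, 0.0675]), 0.7)]
top grey_cap [(array([0.5682, 0.0626, 0.0701]), 0.65), (array([0.6916, 0.3363, 0.0532]), 0.59)]
top stick_mid [(array([0.7098, 0.0225, 0.0631]), 0.64)]
side yellow_cap [(array([0.6995, 0.024 , 0.061 ]), 0.56), (array([0.5913, 0.1712, 0.0665]), 0.53)]
side white_cap [(array([0.5589, 0.1355, 0.0665]), 0.65), (array([0.592 , 0.1698, 0.0675]), 0.45)]
side blue_cap [(array([0.5423, 0.0946, 0.0687]), 0.57), (array([ 0.6317, -0.0357,  0.0538]), 0.39)]
side grey_cap [(array([0.5671, 0.059 , 0.0655]), 0.62), (array([ 0.5856, -0.09  ,  0.0584]), 0.35)]
side stick_mid [(array([0.7008, 0.0265, 0.0589]), 0.56)]
```

View pics/c7.png

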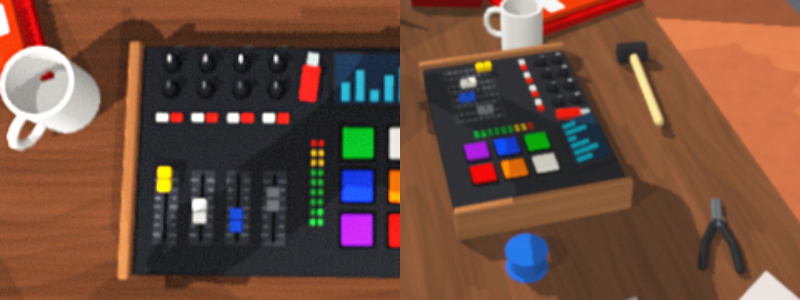

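```bash
python3 -c "
from h import *
job_done(); st()"
```

```text
the job is handed in; nothing more can be done
the job is handed in; nothing more can be done
```

I pushed the yellow fader up to its end stop, then pressed the green pad and let it spring back. The hand is clear and the job is handed in; no verdict was reported. The job took about 26 s of the 42 s.

- **Yellow fader:** It moved about 51–54 mm and stopped. At the stop it held a steady 4 N, then about 7 N after 1.3 mm more, well above its 1 N friction. The last top picture shows the cap level with the upper end of its scale.
- **Green pad:** It was pressed about 3.5 mm down at about 6.5 N, below the 15 N limit, and only after the fader was up.
- **Other things:** The white, blue and grey faders were re-detected within about 4 mm of where they were. The memory stick was within about 3 mm. The mug and reel look unmoved, but I checked them by eye only. The screwdriver was outside the last crop I viewed, and the arm never went near it.

**Checks that disagreed:**
- The first push ran slightly high on the cap and gave about 8 N upward. I repeated it lower with a clean horizontal push.
- The fader's final position comes from the force at the stop and the picture. The cap read x ≈ 0.598 while pushed and 0.590 after release. Some of that is cap flex, and the rest is within the recognition error of about 4 mm.

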